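# Draw the stuck cavity plug from a test-bar mould with a sprung bayonet puller

### The job

Take the red-handled puller from its stand and thread it into the plug of the aluminium mould block: press its foot lightly on the brass insert, turn it to feel for the slot, let the lugs drop in and turn on clockwise, without straining it against the stop, so that they lock under the plate. Then draw the plug straight up until it is clear of the block, and stand it upright in the blue tray, gently, with the puller still in it, and let go. Never force the puller against the plug, and leave the jars, the stopwatch and the weight alone.

Things in the scene. Friction and masses are not known exactly. Their poses are not given: they have to be found in the camera images.
- puller: Sprung puller (0.18 kg), hangs upright in the stand. Origin: centre of the underside of its steel flange (44 mm across, 6 mm thick), z up along the shaft. Below hangs the 7 mm shaft, 65 mm long unloaded; it slides up into the handle by up to 8 mm against a spring (3.6 N to start, 0.6 N more per mm, 8.4 N at full stroke, then hard). It does not turn in the handle.
- puller_grip (a point): Where to pinch the puller, 58 mm above its origin: the red handle is a flat bar 34 mm long in the puller's x, 14 mm thick in its y (pinch across y), from 32 to 82 mm above the origin. Below it a neck 22 mm across reaches down to the flange.
- foot (a point): Centre of the underside of the shaft's foot; it rides up with the spring (65 mm below the puller's origin when unloaded). The foot is a bar with two opposite lugs, 26 mm long in the puller's x, 5.5 mm thick in y, 6 mm high.
- stand: Grey stand, fixed: 90 x 90 mm foot plate, top plate 76 x 76 mm, its top 85 mm above the underside, with a 32 mm hole in the centre through which the puller hangs, its flange resting on the plate. Origin: centre of the underside. Lift the puller straight up 75 mm or more to leave it.
- mould: Aluminium mould block, fixed, 110 x 110 mm, 55 mm high, with a square pocket (41.5 mm wide, 45 mm deep) in its centre that holds the plug flush with the top face and keeps it from turning. Sprung plungers grip the plug: drawing it out takes roughly 10 to 20 N. Origin: centre of the underside.
- pocket (a point): Centre of the pocket's mouth, in the mould's top face; z is the pocket's axis.
- plug: Steel plug, 40 x 40 mm, 45 mm high, 0.26 kg, in the mould's pocket. Origin: centre of its underside, z up. A round brass insert (33 mm across, 6 mm thick) lies flush in its top, over a hollow 23 mm deep. It has a slot 30 x 8.6 mm through its centre whose direction this pose does NOT tell: anywhere within 0.6 rad either side of the plug's x axis (repeats each half turn).
- plug_top (a point): Centre of the plug's and the insert's top face. The lugs are under the insert when the foot is 12 mm or more below this point (the hollow ends at 29 mm). Turning clockwise seen from above locks them; hard stops lie about 0.7 rad clockwise and 0.1 rad anticlockwise of the slot. 0.5 rad past the slot holds well; keep the moment on a stop under 0.2 N m.
- tray: Blue parts tray with a black rubber mat, fixed, 130 x 130 mm outside, walls 4 mm thick and 22 mm high. Origin: centre of the underside.
- tray_floor (a point): Centre of the mat's top, 7 mm above the tray's underside; the plug shall stand there.
- jar_blue: Jar with blue cap, 68 mm across, 100 mm high, bystander. Origin: centre of the underside.
- jar_yellow: Jar with yellow cap, 54 mm across, 75 mm high, bystander. Origin: centre of the underside.
- stopwatch: Black stopwatch, 70 x 58 x 18 mm, bystander. Origin: centre of the underside.
- weight: Slotted steel weight, 46 mm across, 28 mm high, bystander. Origin: centre of the underside.

How it is judged:
On the way, in this order (a step that is already met when the one before it is completed fails the run):
1. the puller's foot is in the plug, its lugs below the brass insert, while the plug is still home in the pocket (z of foot in the frame of plug between 0.012 and 0.034 m and horizontal distance between foot and plug below 0.012 m and z of plug_top in the frame of pocket below 0.005 m), for 0.1 s.
2. the plug hangs on the puller straight above the pocket, its underside clear of the block (z of foot in the frame of plug between 0.012 and 0.038 m and horizontal distance between foot and plug below 0.012 m and z of plug in the frame of pocket above 0.003 m and horizontal distance between plug and pocket below 0.02 m and angle between plug's own z axis and vertical below 0.2 rad), for 0.1 s.
At the end, for the whole second after the job is handed in: The plug stands upright (within 0.1 rad) and at rest on the tray's mat, its centre within 40 mm of the tray's centre along each side, with the puller's foot still inside it and the puller standing up (within 0.35 rad of vertical), released (z of foot in the frame of plug between 0.012 and 0.038 m and horizontal distance between foot and plug below 0.012 m and x of plug in the frame of tray_floor between -0.04 and 0.04 m and y of plug in the frame of tray_floor between -0.04 and 0.04 m and height (world z) of plug below 0.012 m and angle between plug's own z axis and vertical below 0.1 rad and angle between puller's own z axis and vertical below 0.35 rad and linear speed of plug below 0.02 m/s and linear speed of puller below 0.03 m/s); the robot touches nothing.
It fails at once if the puller is forced against the plug with more than 50 N (contact force between puller and plug above 50 N).
It fails at once if the plug is dropped or slammed on the tray (more than 45 N) (contact force between plug and tray above 45 N).
It fails at once if a jar, the stopwatch or the weight is pushed from its place (more than 20 mm) (distance of any of jar_blue, jar_yellow, stopwatch, weight from where it was at the start of the episode above 0.02 m).
It also fails if it takes over 72 s, if anything falls off the work surface, if the arm or the gripper's body presses on something with over 40 N, if the wrist force passes 120 N, or if a joint passes its speed limit or range.

### The arm

A 7-joint arm with a two-finger parallel gripper is mounted at the origin on a cart in front of the work surface, level with it; the furniture and walls round the work are solid. World frame = base frame: x ahead of the robot, y to its left, z up, the work surface at z = 0. Lengths are in m, angles in rad, forces in N, time in s.
With the tool pointing down it reaches from about 0.4 to 0.85 m from the base axis. Payload 4.5 kg.
Tool frame: the origin (TCP) lies on the centre line of the jaws, within the pads' length; the fingertips stand r.tcp_to_tips ahead of it and the grasp point (between the pads) lies 11 mm behind it (r.tcp_to_tips is the distance from the TCP to the fingertips, in m); y points along the fingers, x is the direction in which the jaws open and shut, and the axes are right-handed (so a half turn about y gives the same grasp; the last joint's range is limited). The gripper opens to 88 mm and grips with 3 to 60 N. Pads are 18 mm wide; open, the fingers measure 123 mm over their backs; the gripper's body (75 mm by 187 mm) begins 45 mm behind the grasp point.
Start: joints at [-1.104, 0.689, -0.195, 1.565, 0.157, 0.902, -0.215], TCP at [0.262, 0.567, 0.247] pointing down, gripper open.
Joint ranges: [-3.01, 3.01], [-0.46, 2.08], [-1.47, 1.51], [0.13, 2.56], [-1, 4.14], [0.04, 2.09], [-2.66, 2.66]. Speed limits (rad/s): [2.57, 2.57, 3.14, 3.14, 3.14, 3.14, 3.14].

### API

Orientations are given as a unit quaternion [x, y, z, w].
In Python, from plant import r gives the robot as it stands. The module is installed in compiled form; this text tells all that it offers.
- The arm moves only by the shell command python3 -m inch 'ROWS' [OPENING] [FORCE]. ROWS is text: rows parted by semicolons, each of 4 numbers parted by spaces: the shift along the tool's x, y, z in mm, then the turn about the tool's y in degrees. In form: x y z spin; .... A call has 1 to 10 rows; each row is the pose to reach, as a shift and turn from the pose commanded when the call began, along the tool's axes at that moment; what a row does not reach only later rows make up. A row lasts 1/10 s, in which the tool goes at most 50 mm and 8.59 degrees, less where a joint would pass 70% of its speed; a pose out of reach is approached as far as the arm can. A call with a gripper value outside its range is refused whole. OPENING is the gripper command: -1 is shut, 1 is fully open, values between are in proportion, set as the call begins (- or left out, the last holds). The fingers move at their own pace and stop on an object; FORCE is the grip in N (left out, the last holds). Time passes only in rows, so rows that repeat a pose let the fingers close. It gives the time, the measured TCP pose, the force and the opening at its end, in the units of the state.
- r.get_state(): the state, without advancing time (a new reading comes with each control period).
- r.snapshot(name): name is "side" or "top"; returns a dict with "frame" (384x512x3 uint8, red, green, blue), "intrinsics" (3x3 intrinsics, pixels), "R" (3x3) and "t" (3): a world point X has camera coordinates R X + t. Camera axes: x right, y down, z forward; pixel columns grow to the right and rows downward; lengths in m; the calibration is good to about 2 mm. A picture is of the moment at which its call begins. There is no depth.
- r.finish_job(): hands the job in, once; it reports no verdict.
Trained networks look in the newest picture that a camera, given by its name, has taken for a name from the list of things; names that differ only in an ending like _2 or _b are one class to them, and where a whole thing is asked for, a point or a joint stands for the part that bears it (a point fixed in the world has none). Each returns a list of dicts, best first, with "p" (0 to 1); they miss things now and then, are a little off and sometimes report something else, mostly with a low value. They report only what shows in the picture. A call takes as long as a camera call.
- r.trace(camera, name): "region" (384x512 bool, what is visible of it) and "centre" ([row, column] in pixels, amid what is visible of it).
- r.tip_of(camera, name): "centre" ([row, column] in pixels: a listed point, or the origin of a listed thing).
The state is a dict: "clock": time; "q": joint angles; "qd": joint speeds; "joint_torque": joint torques, N m; "tool_pos": TCP position; "eef_rot": TCP orientation; "contact_force": force on the tool from outside, world axes, zero at the start; "moment": the same for the moment, N m; "opening": opening from 0.0 (shut) to 1.0 (fully open).
Only numpy, scipy, OpenCV 4.12 (cv2) and the standard library are available. Lean on these libraries where they do the work, as an engineer would, in place of code of your own. Each camera call takes 0.05 s, during which the arm holds its last target.

## Working session

There is one attempt and no reset: what is moved stays moved. The work goes in short steps, Python scripts to look and compute and a shell command to move; the robot and the scene stay as the last step left them, time stands still between calls to the robot, and variables do not carry over. Pictures are saved under pics/ and viewed, and the job is handed in when it is done.

```bash
mkdir -p pics; cat > h.py <<'E'
import numpy as np,cv2
from plant import r
def snap(c,fn=None):
    s=r.snapshot(c)
    if fn: cv2.imwrite('pics/'+fn,s['frame'][:,:,::-1])
    return s
def ray(s,rc):
    K=np.array(s['intrinsics']);R=np.array(s['R']);t=np.array(s['t'])
    d=R.T@np.linalg.inv(K)@np.array([rc[1],rc[0],1.]);o=-R.T@t
    return o,d/np.linalg.norm(d)
def onz(s,rc,z):
    o,d=ray(s,rc);return o+d*(z-o[2])/d[2]
def tri(s1,p1,s2,p2):
    o1,d1=ray(s1,p1);o2,d2=ray(s2,p2)
    A=np.stack([d1,-d2],1);u=np.linalg.lstsq(A,o2-o1,rcond=None)[0]
    a=o1+d1*u[0];b=o2+d2*u[1];return (a+b)/2,np.linalg.norm(a-b)
def proj(s,X):
    c=np.array(s['R'])@np.array(X)+np.array(s['t']);p=np.array(s['intrinsics'])@c
    return p[1]/p[2],p[0]/p[2]
E
python3 - <<'E'
from h import *
S={c:snap(c,c+'0.png') for c in('side','top')}
for c in S: print(c,-np.array(S[c]['R']).T@S[c]['t'])
st=r.get_state();print(st,r.tcp_to_tips)
for n in['puller','puller_grip','foot','stand','mould','pocket','plug','plug_top','tray','tray_floor','jar_blue','jar_yellow','stopwatch','weight']:
    o={}
    for c in S:
        l=r.tip_of(c,n)
        if l: o[c]=l[0]['centre'];print(n,c,[(np.round(x['centre'],1).tolist(),round(x['p'],2)) for x in l[:2]])
    if len(o)==2: print('   ',tri(S['side'],o['side'],S['top'],o['top']))
    z={'puller':.085,'puller_grip':.143,'pocket':.055,'plug_top':.055,'plug':.01,'tray_floor':.007,'foot':.02}.get(n,0)
    for c in o: print('   onz',c,onz(S[c],o[c],z))
E
```

```text
side [ 0.32557755 -1.10719929  1.10119752]
top [0.12526445 0.00176164 1.56019032]
{'clock': 0.1, 'q': array([-1.10420357,  0.68989094, -0.19452096,  1.56620568,  0.15731738,
        0.90250873, -0.21509577]), 'qd': array([-6.19799902e-06, -1.30235497e-03, -3.41437087e-04, -3.16988572e-03,
       -1.97287671e-05, -7.86396003e-04, -2.57168192e-04]), 'joint_torque': array([-3.23669155e-03, -5.28501248e+01, -1.27141658e+00, -1.53837901e+01,
       -5.25506528e-02,  2.03995223e-03,  4.67555833e-05]), 'tool_pos': array([0.26194567, 0.56686474, 0.24600513]), 'eef_rot': array([ 0.59602452,  0.38055325, -0.38146487, -0.59533062]), 'contact_force': array([ 0.52074851, -0.20794535, -0.10744054]), 'moment': array([-0.0417494 ,  0.03773585, -0.03262456]), 'opening': 0.9988187422566847} 0.008
puller side [([195.0, 270.4], 0.61)]
puller top [([176.0, 250.4], 0.53)]
    (array([0.51022563, 0.00574006, 0.07947409]), np.float64(0.0031488651208821414))
   onz side [5.10810750e-01 2.54367934e-04 8.50000000e-02]
   onz top [0.50717247 0.00561744 0.085     ]
puller_grip side [([182.2, 271.7], 0.45)]
pulle
[... 2579 characters left out ...]
0507677]), np.float64(0.000673405070317467))
   onz side [ 0.4372012  -0.50983607  0.        ]
   onz top [ 0.43737692 -0.50534515  0.        ]
stopwatch side [([137.3, 251.3], 0.7)]
stopwatch top [([185.7, 118.3], 0.7), ([172.6, 326.0], 0.68)]
    (array([0.49967124, 0.48913897, 0.01139484]), np.float64(0.0034454377717647953))
   onz side [0.49974298 0.50505268 0.        ]
   onz top [0.50420675 0.49298818 0.        ]
weight side [([317.8, 247.1], 0.54)]
weight top [([174.5, 250.6], 0.68), ([217.1, 375.8], 0.55)]
    (array([ 0.53185357, -0.04223042, -0.53271278]), np.float64(0.2927712945657107))
   onz side [ 0.37348686 -0.43639719  0.        ]
   onz top [0.53488939 0.00497049 0.        ]
```

```bash
python3 - <<'E'
import cv2
a=cv2.imread('pics/side0.png');b=cv2.imread('pics/top0.png')
print(a.shape)
c=cv2.resize(a[130:350,190:350],None,fx=3.6,fy=2.7) if 0 else cv2.resize(a[150:300,220:340],None,fx=4,fy=4,interpolation=2)
cv2.imwrite('pics/side0c.png',c)
cv2.imwrite('pics/top0c.png',cv2.resize(b[130:230,160:360],None,fx=4,fy=4,interpolation=2))
E
```

```text
(384, 512, 3)
```

View pics/side0.png

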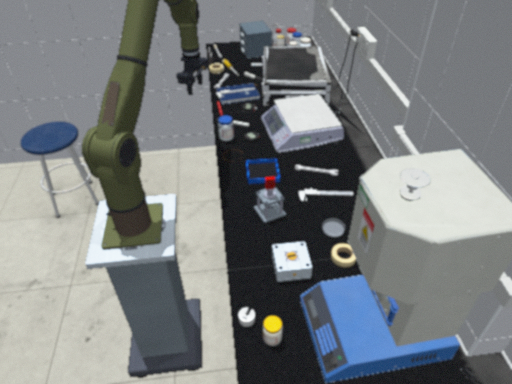

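View pics/top0.png

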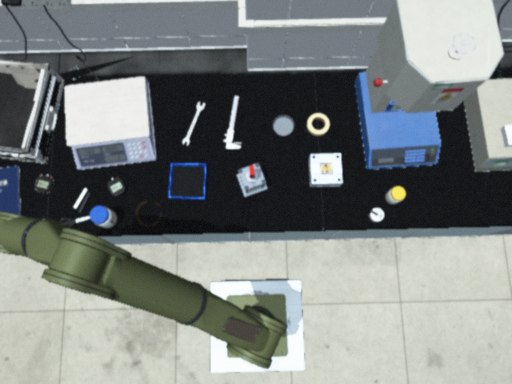

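View pics/side0c.png

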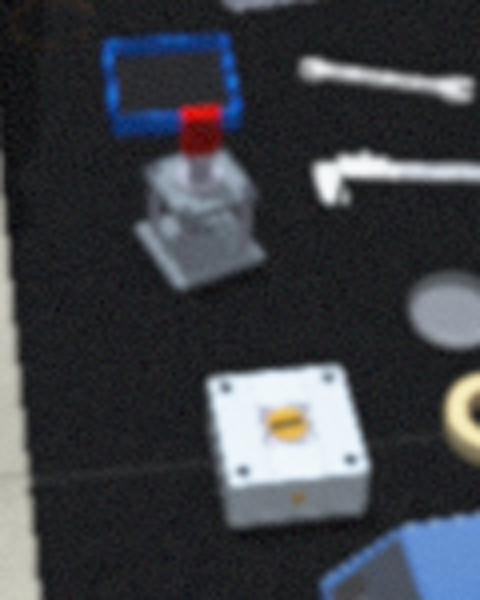

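View pics/top0c.png

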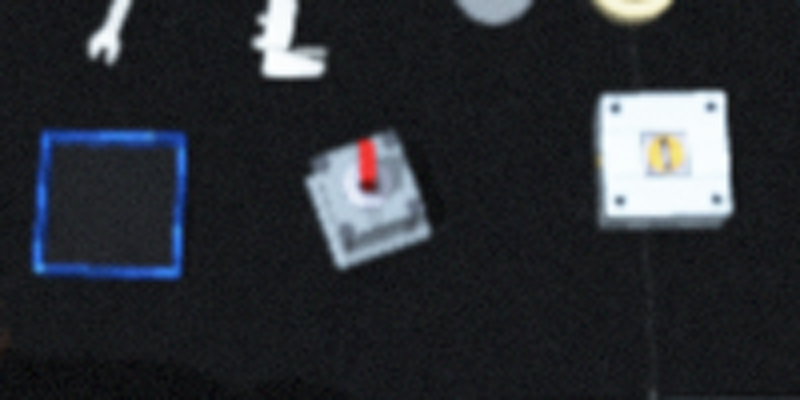

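The top picture shows the puller (red) at about (172,252), the mould at (170,326) with its slot roughly along world x, and the tray at (181,188). The stand is turned about 20°. Next I fit box silhouettes to get accurate poses.

```bash
cat > fit.py <<'E'
from h import *
from scipy.optimize import minimize
U=4
def sil(s,c,lx,ly,z0,z1,yaw,rc):
    pts=[]
    for sx in(-1,1):
        for sy in(-1,1):
            for z in(z0,z1):
                x=sx*lx/2;y=sy*ly/2
                p=proj(s,[c[0]+x*np.cos(yaw)-y*np.sin(yaw),c[1]+x*np.sin(yaw)+y*np.cos(yaw),z]);pts.append([p[1],p[0]])
    h=cv2.convexHull(np.float32(pts))[:,0]
    r0,r1,c0,c1=rc
    im=np.zeros(((r1-r0)*U,(c1-c0)*U),np.uint8)
    q=((h-[c0-.5,r0-.5])*U-.5)   # pixel centre convention: integer = centre
    cv2.fillConvexPoly(im,np.round(q*16).astype(np.int32),255,shift=4)
    im=cv2.GaussianBlur(im,(0,0),.6*U)
    return cv2.resize(im,(c1-c0,r1-r0),interpolation=cv2.INTER_AREA)/255.
def fit(items,x0,lx,ly,z0,z1,fixyaw=None):
    # items: (snap, softmask, rc)
    def cost(p):
        return sum(((sil(s,p[:2]/1000,lx,ly,z0,z1,p[2]/50,rc)-m[rc[0]:rc[1],rc[2]:rc[3]])**2).sum() for s,m,rc in items)
    best=None
    for yy in (fixyaw if fixyaw is not None else[x0[2]]):
        p0=np.array([x0[0]*1000,x0[1]*1000,yy*50])
        o=minimize(cost,p0,method='Nelder-Mead',options=dict(initial_simplex=p0+np.array([[0,0,0],[6,0,0],[0,6,0],[0,0,6]]),xatol=.02,fatol=1e-4,maxiter=300))
        if best is None or o.fun<best.fun:best=o
    return best.x[:2]/1000,best.x[2]/50,best.fun
def around(s,c,z,n=22):
    a,b=proj(s,[c[0],c[1],z]);return max(0,int(a)-n),min(384,int(a)+n),max(0,int(b)-n),min(512,int(b)+n)
def redm(f):
    f=f.astype(float);return np.clip((f[:,:,0]-np.maximum(f[:,:,1],f[:,:,2]))/150,0,1)
def bluem(f):
    f=f.astype(float);return np.clip((f[:,:,2]-f[:,:,0])/100,0,1)
E
python3 - <<'E'
from fit import *
S={c:snap(c) for c in('side','top')}
for cams in(['side'],['top'],['side','top']):
    it=[(S[c],redm(S[c]['frame']),around(S[c],[.51,.005],.143,14)) for c in cams]
    print('handle',cams,fit(it,[.512,.006],.034,.014,.085+.032,.085+.082,[-.2,0,.2]))
    it=[]
    for c in cams:
        g=S[c]['frame'].astype(float).min(2);it.append((S[c],np.clip((g-40)/100,0,1),around(S[c],[.535,-.265],.04,26)))
    print('mould',cams,fit(it,[.535,-.265],.11,.11,0,.055,[-.15,0,.15]))
    it=[]
    for c in cams:
        m=(bluem(S[c]['frame'])>.35).astype(np.uint8)
        rc=around(S[c],[.515,.22],.01,28)
        k=np.zeros_like(m);k[rc[0]:rc[1],rc[2]:rc[3]]=m[rc[0]:rc[1],rc[2]:rc[3]]
        cs,_=cv2.findContours(k,0,2);cc=max(cs,key=cv2.contourArea);kk=np.zeros_like(k);cv2.fillPoly(kk,[cv2.convexHull(cc)],1)
        it.append((S[c],kk.astype(float),rc))
    print('tray',cams,fit(it,[.515,.22],.13,.13,0,.022,[-.15,0,.15]))
print(np.max(redm(S['top']['frame'])))
s=S['top']
# rectify mould top and stand top
for c,z,fn,o in(('top',.055,'rt.png',(.53,-.265)),('side',.055,'rs.png',(.53,-.265))):
    n=480;sc=.13/n
    w=[(o[0]-.065,o[1]-.065),(o[0]+.065,o[1]-.065),(o[0]+.065,o[1]+.065),(o[0]-.065,o[1]+.065)]
    src=np.float32([proj(S[c],[*a,z])[::-1] for a in w]);dst=np.float32([[n,n],[n,0],[0,0],[0,n]])  # up=+x, left=+y
    cv2.imwrite('pics/'+fn,cv2.warpPerspective(S[c]['frame'][:,:,::-1],cv2.getPerspectiveTransform(src,dst),(n,n),flags=cv2.INTER_CUBIC))
E
```

```text
handle ['side'] (array([0.50854029, 0.01027465]), np.float64(-0.13232741715890145), np.float64(22.467938177623992))
mould ['side'] (array([ 0.53984889, -0.2604054 ]), np.float64(0.004127395622941213), np.float64(40.625370588235285))
tray ['side'] (array([0.51323334, 0.23625317]), np.float64(0.00948476980656664), np.float64(95.13334871203384))
handle ['top'] (array([0.51068692, 0.00207704]), np.float64(0.002981138942666031), np.float64(5.803535870818916))
mould ['top'] (array([ 0.54136212, -0.26752967]), np.float64(-0.005792262514773412), np.float64(6.275271549404075))
tray ['top'] (array([0.51550571, 0.23899114]), np.float64(-0.02456861035901435), np.float64(94.66236063052672))
handle ['side', 'top'] (array([0.50897312, 0.00325332]), np.float64(-0.04059957490800361), np.float64(40.5275755478662))
mould ['side', 'top'] (array([ 0.54056769, -0.26475075]), np.float64(0.002931651310279195), np.float64(88.91628381391773))
tray ['side', 'top'] (array([0.51476024, 0.23813757]), np.float64(-0.02520990751482376), np.float64(193.3766551326413))
1.0
```

```bash
python3 - <<'E'
from fit import *
a=cv2.imread('pics/rt.png');b=cv2.imread('pics/rs.png');
cv2.imwrite('pics/rr.png',cv2.resize(np.hstack([a,b]),(800,400)))
S={c:snap(c) for c in('side','top')}
out=[]
def box(im,s,c,lx,ly,z0,z1,yaw,col,sc,off):
    for z in(z0,z1):
        q=[]
        for sx,sy in((-1,-1),(1,-1),(1,1),(-1,1)):
            x=sx*lx/2;y=sy*ly/2
            p=proj(s,[c[0]+x*np.cos(yaw)-y*np.sin(yaw),c[1]+x*np.sin(yaw)+y*np.cos(yaw),z]);q.append([(p[1]-off[1]+.5)*sc,(p[0]-off[0]+.5)*sc])
        cv2.polylines(im,[np.int32(np.round(q))],True,col,1)
for c,hc,mc in(('side',(.5085,.0103,-.13),(.5398,-.2604,.004)),('top',(.5107,.0021,.003),(.5414,-.2675,-.006))):
    for cc,z,k in((hc,.143,'h'),(mc,.05,'m')):
        p=proj(S[c],[cc[0],cc[1],z]);n=20;o=(int(p[0])-n,int(p[1])-n)
        im=cv2.resize(S[c]['frame'][o[0]:o[0]+2*n,o[1]:o[1]+2*n,::-1],None,fx=10,fy=10,interpolation=0)
        if k=='h': box(im,S[c],cc,.034,.014,.117,.167,cc[2],(0,255,0),10,o)
        else: box(im,S[c],cc,.11,.11,0,.055,cc[2],(0,160,0),10,o)
        out.append(cv2.resize(im,(300,300)))
cv2.imwrite('pics/ov.png',np.vstack([np.hstack(out[:2]),np.hstack(out[2:])]))
E
```

```text
(no output)
```

View pics/ov.png

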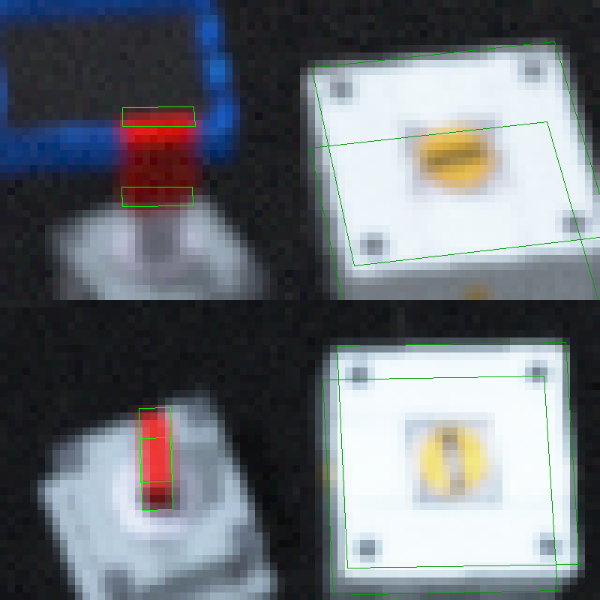

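View pics/rr.png

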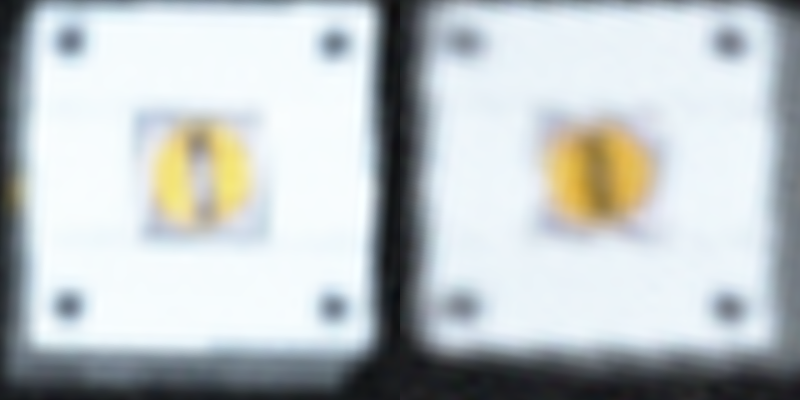

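```bash
cat >> fit.py <<'E'
def redr(f):
    f=f.astype(float);return np.clip(((f[:,:,0]-np.maximum(f[:,:,1],f[:,:,2]))/np.maximum(f[:,:,0],30)-.15)/.5,0,1)
E
python3 - <<'E'
from fit import *
S={c:snap(c) for c in('side','top')}
for cams in(['side'],['top'],['side','top']):
    it=[(S[c],redr(S[c]['frame']),around(S[c],[.51,.005],.143,14)) for c in cams]
    print('handle',cams,fit(it,[.512,.006],.034,.014,.085+.032,.085+.082,[-.2,0,.2]))
# tray by rectified rim
for c in S:
    o=(.515,.237);n=400;sc=.16/n;z=.022
    w=[(o[0]-.08,o[1]-.08),(o[0]+.08,o[1]-.08),(o[0]+.08,o[1]+.08),(o[0]-.08,o[1]+.08)]
    src=np.float32([proj(S[c],[*a,z])[::-1] for a in w]);dst=np.float32([[n,n],[n,0],[0,0],[0,n]])
    im=cv2.warpPerspective(S[c]['frame'][:,:,::-1],cv2.getPerspectiveTransform(src,dst),(n,n),flags=cv2.INTER_CUBIC)
    cv2.imwrite('pics/tr_%s.png'%c,im)
a=cv2.imread('pics/tr_side.png');b=cv2.imread('pics/tr_top.png');cv2.imwrite('pics/tr.png',np.hstack([b,a]))
# stand top plate
out=[]
for c in('top','side'):
    o=(.51,.006);n=400;z=.085
    w=[(o[0]-.06,o[1]-.06),(o[0]+.06,o[1]-.06),(o[0]+.06,o[1]+.06),(o[0]-.06,o[1]+.06)]
    src=np.float32([proj(S[c],[*a,z])[::-1] for a in w]);dst=np.float32([[n,n],[n,0],[0,0],[0,n]])
    out.append(cv2.warpPerspective(S[c]['frame'][:,:,::-1],cv2.getPerspectiveTransform(src,dst),(n,n),flags=cv2.INTER_CUBIC))
cv2.imwrite('pics/st.png',np.hstack(out))
E
```

```text
handle ['side'] (array([0.50841268, 0.00930983]), np.float64(0.04926274888009042), np.float64(5.630090378703443))
handle ['top'] (array([0.5123021 , 0.00148243]), np.float64(0.01740686849074806), np.float64(5.439297453792166))
handle ['side', 'top'] (array([0.50837718, 0.00345405]), np.float64(0.02579563548883085), np.float64(25.876006586486334))
```

View pics/tr.png

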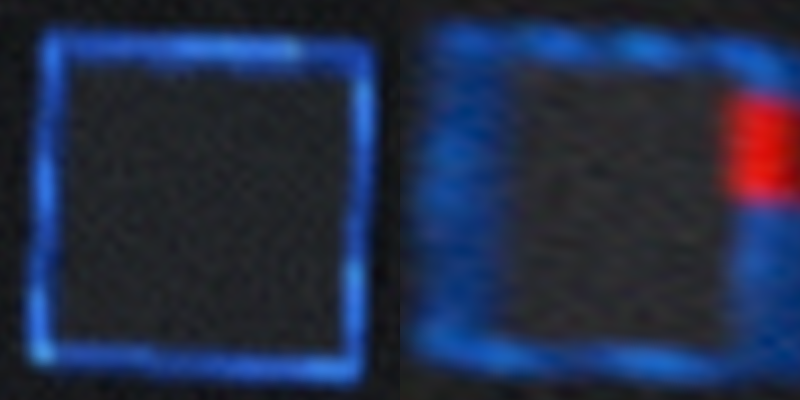

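View pics/st.png

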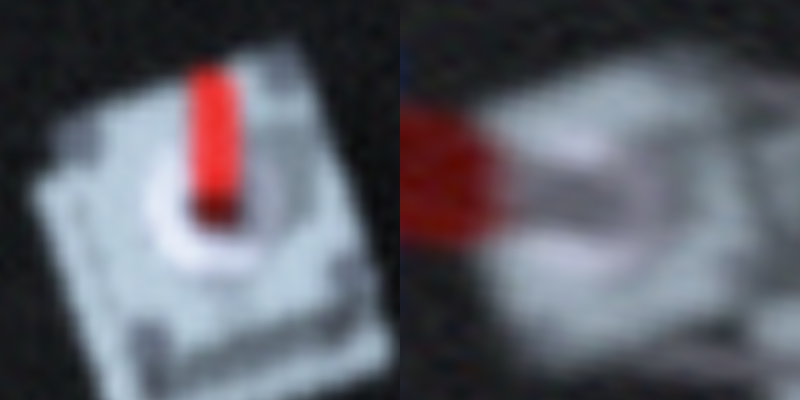

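```bash
cat > go.py <<'E'
from h import *
from scipy.spatial.transform import Rotation as Ro
def state():
    s=r.get_state();R=Ro.from_quat(s['eef_rot']).as_matrix();return s,R
def rep():
    s,R=state();print('t',round(s['clock'],2),'pos',np.round(s['tool_pos']*1000,1),'F',np.round(s['contact_force'],2),'M',np.round(s['moment'],3),'op',round(s['opening'],4),'q',np.round(s['q'],2))
    print('R',np.round(R,3).tolist(),'xyaw deg',np.round(np.degrees(np.arctan2(R[1,0],R[0,0])),2))
def plan(target,yaw=None):
    s,R=state();d=R.T@(np.array(target)-s['tool_pos'])*1000
    print('shift tool mm',np.round(d,1))
    if yaw is not None:
        a=np.degrees(np.arctan2(R[1,0],R[0,0]));
        print('spin: (about tool y; down => +spin = clockwise seen from above): ',np.round(-((np.degrees(yaw)-a+180)%360-180),2),'or half-turn other')
E
python3 -c "
from go import *
rep();plan([.508,.002,.230],np.pi/2+.03);plan([.508,.002,.230],-np.pi/2+.03)"
```

```text
t 1.8 pos [262.1 567.4 246.7] F [ 0.39 -0.63 -0.7 ] M [-0.041  0.007  0.009] op 1.0016 q [-1.1   0.69 -0.19  1.57  0.16  0.9  -0.22]
R [[0.419, 0.0, -0.908], [0.908, 0.0, 0.419], [0.0, -1.0, -0.0]] xyaw deg 65.2
shift tool mm [-410.2   16.7 -460.3]
spin: (about tool y; down => +spin = clockwise seen from above):  -26.51 or half-turn other
shift tool mm [-410.2   16.7 -460.3]
spin: (about tool y; down => +spin = clockwise seen from above):  153.49 or half-turn other
```

```bash
python3 -m inch '-15 0 -17 -1; -40 0 -45 -3; -68 0 -76 -5; -96 0 -108 -7; -124 0 -139 -9; -152 0 -170 -11; -180 0 -202 -13; -208 0 -233 -14; -230 0 -258 -15; -235 0 -264 -15' 1; python3 -c "
from go import *
rep();plan([.508,.002,.230],np.pi/2+.03)"
```

```text
clock: 2.8
tool_pos: [0.4049, 0.2388, 0.2467]
eef_rot: [0.543, 0.453, -0.454, -0.541]
contact_force: [0.4, -0.0, 0.0]
opening: 1.002
t 2.8 pos [404.9 238.8 246.7] F [ 0.4  -0.04  0.01] M [-0.007  0.013 -0.004] op 1.0024 q [-0.42  0.5  -0.32  2.01  0.25  0.66  0.49]
R [[0.177, 0.0, -0.984], [0.984, -0.003, 0.177], [-0.003, -1.0, -0.001]] xyaw deg 79.83
shift tool mm [-214.9   17.4 -143.3]
spin: (about tool y; down => +spin = clockwise seen from above):  -11.89 or half-turn other
```

```bash
python3 -m inch '-20 1 -14 -1; -50 4 -34 -3; -80 6 -54 -5; -110 9 -74 -7; -140 11 -94 -9; -170 14 -114 -10; -195 16 -131 -11; -211 17 -141 -12; -215 17 -143 -12; -215 17 -143 -12'; python3 - <<'E'
from go import *
from fit import *
rep();plan([.5085,.002,.132],np.pi/2+.03)
S={c:snap(c) for c in('side','top')}
im=[]
for c in S:
    p=proj(S[c],[.508,.002,.15]);o=(int(p[0])-30,int(p[1])-30)
    im.append(cv2.resize(S[c]['frame'][o[0]:o[0]+60,o[1]:o[1]+60,::-1],(400,400),interpolation=2))
cv2.imwrite('pics/a1.png',np.hstack(im))
E
```

```text
clock: 3.8
tool_pos: [0.5077, 0.0079, 0.2297]
eef_rot: [0.49, 0.51, -0.509, -0.491]
contact_force: [0.2, 0.0, -0.4]
opening: 1.005
t 3.8 pos [507.7   7.9 229.7] F [ 0.24  0.02 -0.37] M [ 0.02  -0.021 -0.037] op 1.0049 q [ 0.15  0.58 -0.4   1.93  0.34  0.7   1.15]
R [[-0.038, 0.0, -0.999], [0.999, 0.001, -0.038], [0.001, -1.0, -0.0]] xyaw deg 92.17
shift tool mm [-6.  97.7 -0.6]
spin: (about tool y; down => +spin = clockwise seen from above):  0.45 or half-turn other
```

View pics/a1.png

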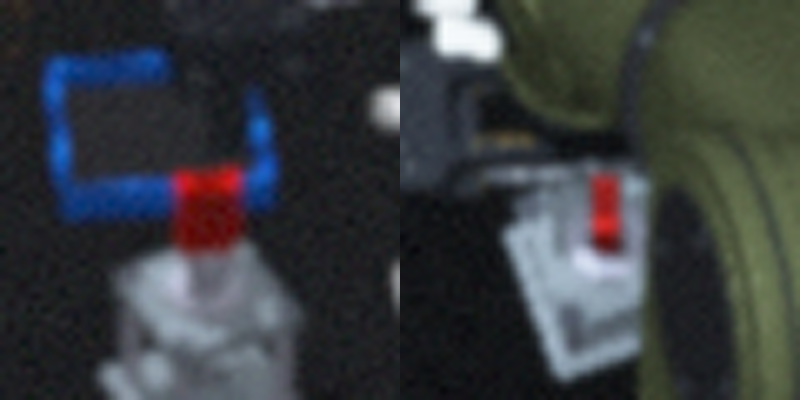

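```bash
python3 -m inch '0 0 0 0'; python3 -m inch '0 15 0 0; 0 35 0 0; 0 55 0 0; 0 75 0 0; 0 90 0 0; 0 97 0 0; 0 97 0 0; 0 97 0 0'; python3 -c "
from go import *
rep()"
```

```text
clock: 4.0
tool_pos: [0.5073, 0.009, 0.2299]
eef_rot: [0.489, 0.51, -0.51, -0.49]
contact_force: [-0.6, -0.2, 0.0]
opening: 1.002
clock: 4.8
tool_pos: [0.5079, 0.0077, 0.1332]
eef_rot: [0.49, 0.51, -0.509, -0.49]
contact_force: [0.3, -0.4, 1.0]
opening: 1.001
t 4.8 pos [507.9   7.7 133.2] F [ 0.33 -0.38  0.95] M [ 0.044 -0.013 -0.003] op 1.0005 q [ 0.07  0.73 -0.29  2.01  0.45  0.46  1.05]
R [[-0.039, 0.001, -0.999], [0.999, 0.0, -0.039], [0.0, -1.0, -0.001]] xyaw deg 92.24
```

```bash
python3 -m inch '-3 1 0 0; -6 1 0 0; -6 1 0 0'; python3 -c "
from go import *
rep()"; python3 -m inch '0 0 0 0; 0 0 0 0; 0 0 0 0; 0 0 0 0; 0 0 0 0; 0 0 0 0; 0 0 0 0; 0 0 0 0' -1 35;  python3 -c "
from go import *
rep()"
```

```text
clock: 5.1
tool_pos: [0.508, 0.0003, 0.1321]
eef_rot: [0.491, 0.509, -0.509, -0.49]
contact_force: [-0.1, -0.4, 0.7]
opening: 1.004
t 5.1 pos [5.080e+02 3.000e-01 1.321e+02] F [-0.08 -0.42  0.65] M [ 0.093  0.025 -0.002] op 1.0041 q [ 0.09  0.73 -0.29  2.01  0.46  0.45  1.06]
R [[-0.037, 0.001, -0.999], [0.999, -0.0, -0.037], [-0.0, -1.0, -0.001]] xyaw deg 92.13
clock: 5.9
tool_pos: [0.5078, 0.0011, 0.1317]
eef_rot: [0.49, 0.51, -0.51, -0.49]
contact_force: [-0.2, 0.5, -0.2]
opening: 0.296
t 5.9 pos [507.8   1.1 131.7] F [-0.18  0.51 -0.16] M [ 0.104  0.004 -0.018] op 0.2958 q [ 0.09  0.74 -0.29  2.01  0.46  0.45  1.06]
R [[-0.038, -0.0, -0.999], [0.999, 0.0, -0.038], [0.0, -1.0, 0.0]] xyaw deg 92.2
```

```bash
python3 -m inch '0 0 0 0; 0 0 0 0; 0 0 0 0; 0 0 0 0; 0 0 0 0'; python3 -m inch '0 -4 0 0; 0 -12 0 0; 0 -24 0 0; 0 -36 0 0; 0 -48 0 0; 0 -60 0 0; 0 -72 0 0; 0 -82 0 0; 0 -90 0 0; 0 -90 0 0';  python3 - <<'E'
from go import *
from fit import *
rep()
S={c:snap(c) for c in('side','top')}
im=[]
for c in S:
    p=proj(S[c],[.508,.002,.19]);o=(int(p[0])-30,int(p[1])-30)
    im.append(cv2.resize(S[c]['frame'][o[0]:o[0]+60,o[1]:o[1]+60,::-1],(400,400),interpolation=2))
cv2.imwrite('pics/a2.png',np.hstack(im))
E
```

```text
clock: 6.4
tool_pos: [0.5078, 0.0013, 0.1317]
eef_rot: [0.49, 0.51, -0.509, -0.49]
contact_force: [-0.5, 0.9, -0.8]
opening: 0.16
clock: 7.4
tool_pos: [0.5084, 0.0011, 0.2228]
eef_rot: [0.491, 0.51, -0.509, -0.49]
contact_force: [0.6, 0.1, -1.5]
opening: 0.161
t 7.4 pos [508.4   1.1 222.8] F [ 0.56  0.11 -1.45] M [ 0.044 -0.008 -0.011] op 0.1607 q [ 0.16  0.59 -0.4   1.93  0.35  0.68  1.15]
R [[-0.038, 0.002, -0.999], [0.999, 0.0, -0.038], [0.0, -1.0, -0.002]] xyaw deg 92.18
```

View pics/a2.png

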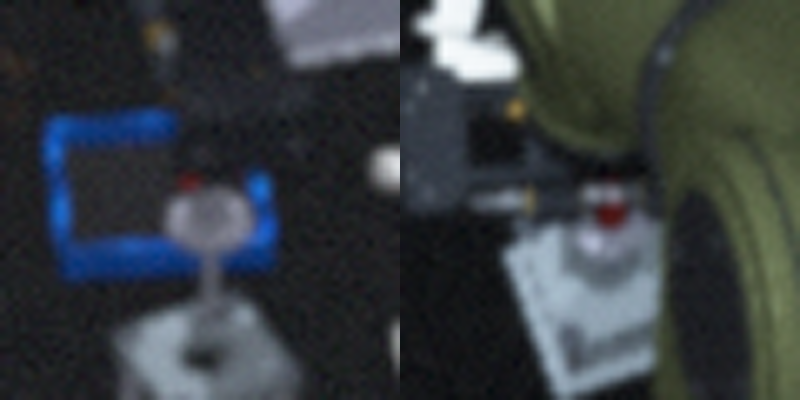

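```bash
python3 - <<'E'
import cv2,numpy as np
for f in('rt','rs'):
    a=cv2.imread('pics/%s.png'%f).astype(float)
    h=a[:,:,2]-a[:,:,0]  # yellowness
    cx,cy=243,210
    ys,xs=np.mgrid[0:480,0:480]
    m=h>60
    m&=(abs(xs-cx)<80)&(abs(ys-cy)<80)
    x0,y0=xs[m].mean(),ys[m].mean();print(f,x0,y0,m.sum(),'world',.53-(y0-240)*.13/480,-.265-(x0-240)*.13/480)
    # slot: dark in yellowness inside r<48px
    R=44;d=((xs-x0)**2+(ys-y0)**2)<R*R
    w=np.clip(h[d].max()*.75-h[d],0,None);X=xs[d]-x0;Y=ys[d]-y0
    mx,my=(w*X).sum()/w.sum(),(w*Y).sum()/w.sum();X=X-mx;Y=Y-my
    C=np.array([[ (w*X*X).sum(),(w*X*Y).sum()],[(w*X*Y).sum(),(w*Y*Y).sum()]])/w.sum()
    ev,V=np.linalg.eigh(C);v=V[:,1];print(ev,'slot yaw',np.arctan2(-v[0]*np.sign(-v[1]),abs(v[1])),'slot ctr off',mx,my)
E
python3 -c "
from go import *
rep();plan([.5375,-.2655,.215],np.pi/2+.38)"
```

```text
rt 241.53101736972704 208.33732301853743 6851 world 0.5385753083491461 -0.2654146505376344
[ 78.72306464 544.67154934] slot yaw 0.10020639527291561 slot ctr off -0.46975157135962886 2.6114457612688096
rs 237.9013651220919 209.51634301095942 10402 world 0.5382559904345319 -0.26443161972056656
[ 53.26404268 717.27881885] slot yaw 0.16761469980550217 slot ctr off 0.7957971491797222 0.08206575624340846
t 7.5 pos [507.7   1.  221.6] F [-0.62 -0.04 -2.18] M [ 0.047  0.021 -0.012] op 0.1519 q [ 0.16  0.59 -0.4   1.94  0.35  0.68  1.15]
R [[-0.038, -0.0, -0.999], [0.999, -0.0, -0.038], [-0.0, -1.0, 0.0]] xyaw deg 92.2
shift tool mm [-267.5    6.6  -19.6]
spin: (about tool y; down => +spin = clockwise seen from above):  -19.58 or half-turn other
```

```bash
python3 -m inch '-12 0 -1 -1; -40 0 -3 -3; -72 0 -5 -6; -106 0 -8 -9; -140 0 -10 -12; -174 0 -13 -14; -208 0 -15 -16; -240 0 -18 -18; -262 0 -20 -19; -267 0 -20 -19'; python3 -m inch '0 0 0 0; 0 0 0 0';  python3 - <<'E'
from go import *
from fit import *
rep()
S={c:snap(c) for c in('side','top')}
im=[]
for c in S:
    p=proj(S[c],[.538,-.265,.11]);o=(int(p[0])-30,int(p[1])-30)
    print(c,o)
    im.append(cv2.resize(S[c]['frame'][o[0]:o[0]+60,o[1]:o[1]+60,::-1],(400,400),interpolation=2))
    print(c,[r.tip_of(c,n)[:1] for n in('foot','puller','plug_top')])
cv2.imwrite('pics/a3.png',np.hstack(im))
E
```

```text
clock: 8.5
tool_pos: [0.537, -0.2685, 0.2203]
eef_rot: [-0.401, -0.582, 0.583, 0.401]
contact_force: [-0.5, 0.7, -1.8]
opening: 0.154
clock: 8.7
tool_pos: [0.538, -0.2627, 0.2214]
eef_rot: [0.398, 0.584, -0.583, -0.399]
contact_force: [-0.6, 0.4, -1.7]
opening: 0.158
t 8.7 pos [ 538.  -262.7  221.4] F [-0.59  0.35 -1.66] M [0.088 0.001 0.038] op 0.1579 q [ 0.68  0.72 -0.53  1.66  0.45  0.88  1.91]
R [[-0.364, -0.001, -0.932], [0.932, 0.002, -0.364], [0.002, -1.0, -0.0]] xyaw deg 111.32
side (214, 262)
side [[{'centre': [245.9, 291.5], 'p': 0.41}], [{'centre': [228.1, 293.3], 'p': 0.52}], [{'centre': [172.1, 260.9], 'p': 0.74}]]
top (133, 298)
top [[], [{'centre': [159.8, 329.4], 'p': 0.54}], [{'centre': [169.2, 327.2], 'p': 0.51}]]
```

View pics/a3.png

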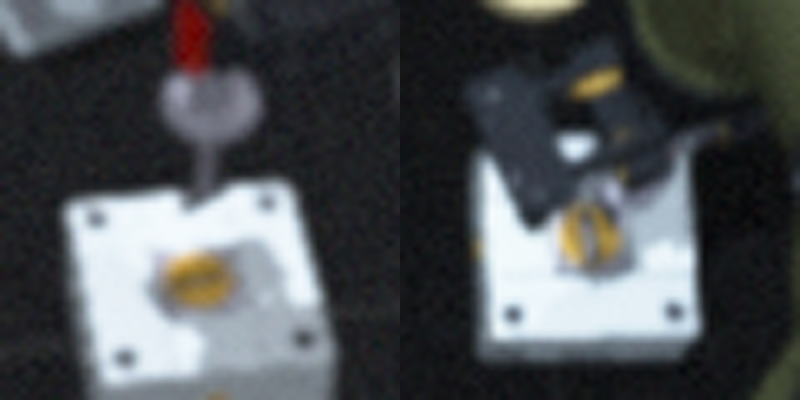

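```bash
python3 - <<'E'
from go import *
s=snap('side')
im=s['frame'][220:255,270:310,::-1]
cv2.imwrite('pics/a4.png',cv2.resize(im,(800,700),interpolation=2))
# predicted flange ellipse
t=np.linspace(0,2*np.pi,60)
big=cv2.resize(im,(800,700),interpolation=2)
for z,col in((.180,(0,255,0)),(.174,(0,255,255))):
    q=[]
    for a in t:
        p=proj(s,[.538+.022*np.cos(a),-.2627+.022*np.sin(a),z]);q.append([(p[1]-270+.5)*20,(p[0]-220+.5)*20])
    cv2.polylines(big,[np.int32(q)],True,col,1)
for dx in(-.013,.013):
    a=.372
    p=proj(s,[.538+dx*np.cos(a),-.2627+dx*np.sin(a),.1094]);cv2.circle(big,(int((p[1]-270+.5)*20),int((p[0]-220+.5)*20)),4,(255,0,255),-1)
cv2.imwrite('pics/a4.png',big)
E
```

```text
(no output)
```

View pics/a4.png

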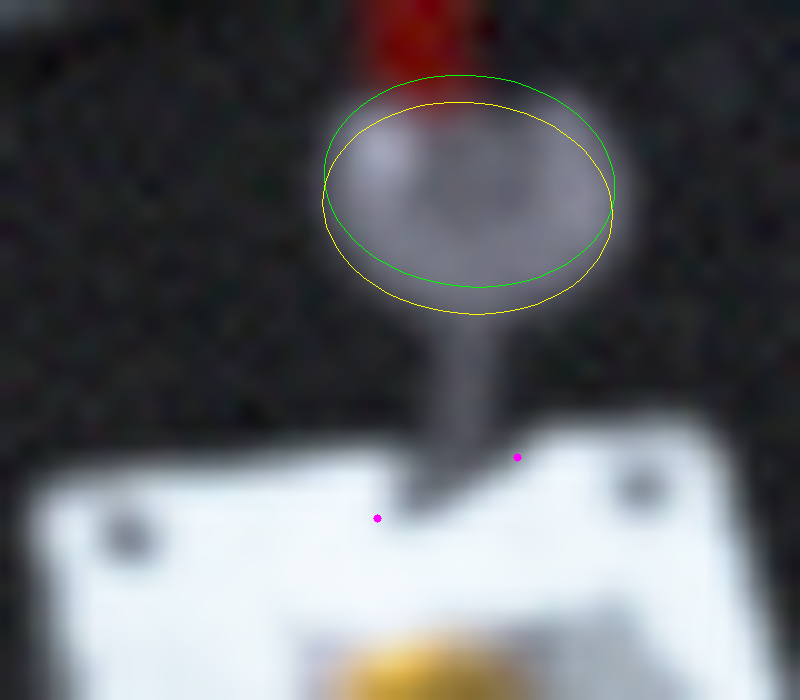

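```bash
cat >> go.py <<'E'
def avg(n=4):
    P=[];F=[];M=[]
    for i in range(n):
        s=r.get_state();P.append(s['tool_pos']);F.append(s['contact_force']);M.append(s['moment']);r.snapshot('side')
    print('avg pos',np.round(np.mean(P,0)*1000,2),np.round(np.std(P,0)*1000,2),'F',np.round(np.mean(F,0),2),'M',np.round(np.mean(M,0),3));return np.mean(P,0)
E
python3 -m inch '-1 5 1 0; -2 15 2 0; -2 30 2 0; -2 42 2 0; -2 48 2 0; -2 48 2 0'; python3 -c "
from go import *
p=avg(6);rep()
R=state()[1];print(R.T@(np.array([.5372,-.2655,.167])-p)*1000)"
```

```text
clock: 9.75
tool_pos: [0.5362, -0.2673, 0.1724]
eef_rot: [-0.399, -0.583, 0.584, 0.4]
contact_force: [0.5, -0.3, -1.6]
opening: 0.155
avg pos [ 537.03 -267.42  173.68] [0.43 0.09 0.67] F [ 0.07  0.14 -1.67] M [ 0.057 -0.012  0.008]
t 10.05 pos [ 537.3 -267.5  174.3] F [ 0.21  0.21 -1.37] M [0.027 0.006 0.004] op 0.157 q [ 0.66  0.78 -0.5   1.7   0.5   0.78  1.87]
R [[-0.362, 0.001, -0.932], [0.932, -0.0, -0.362], [-0.001, -1.0, -0.001]] xyaw deg 111.2
[ 1.73729871  6.68252449 -0.84838415]
```

```bash
python3 -m inch '2 0 -1 0; 2 2 -1 0; 2 4 -1 0; 2 6 -1 0; 2 6 -1 0'; python3 - <<'E'
from go import *
avg(4)
S={c:snap(c) for c in('side','top')}
im=[]
for c in S:
    p=proj(S[c],[.538,-.265,.07]);o=(int(p[0])-20,int(p[1])-20)
    im.append(cv2.resize(S[c]['frame'][o[0]:o[0]+40,o[1]:o[1]+40,::-1],(400,400),interpolation=2))
cv2.imwrite('pics/a5.png',np.hstack(im))
E
```

```text
clock: 10.55
tool_pos: [0.5368, -0.2652, 0.1673]
eef_rot: [-0.399, -0.583, 0.584, 0.4]
contact_force: [1.2, -0.2, -1.3]
opening: 0.16
avg pos [ 536.99 -265.24  167.47] [0.11 0.02 0.15] F [ 0.29 -0.14 -1.28] M [ 0.062 -0.024  0.014]
```

View pics/a5.png

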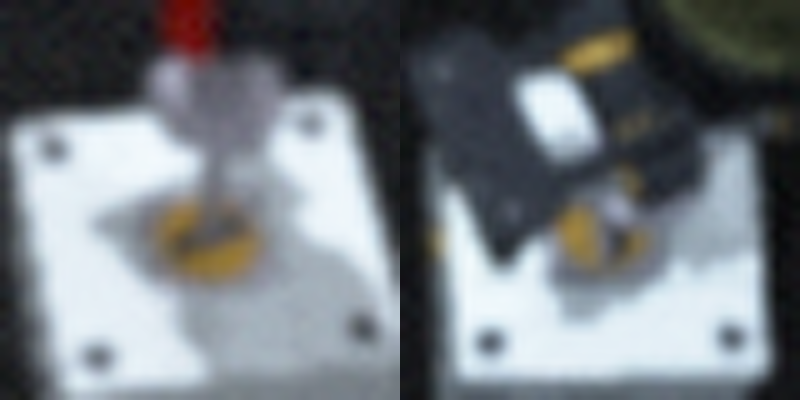

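```bash
python3 -m inch '0 1 0 0; 0 2 0 0; 0 2 0 0'; python3 -m inch '0 1 0 0; 0 2 0 0; 0 2 0 0';python3 -c "
from go import *
avg(3)"
```

```text
clock: 11.15
tool_pos: [0.5373, -0.2653, 0.166]
eef_rot: [0.4, 0.584, -0.583, -0.399]
contact_force: [0.0, -0.0, 3.0]
opening: 0.155
clock: 11.45
tool_pos: [0.5374, -0.2652, 0.1639]
eef_rot: [0.4, 0.584, -0.583, -0.399]
contact_force: [0.3, -0.2, 4.2]
opening: 0.153
avg pos [ 537.36 -265.23  163.9 ] [0.01 0.02 0.02] F [-0.5   0.83  3.63] M [ 0.081  0.182 -0.034]
```

```bash
for i in 1 2; do python3 -m inch '0 0 0 1; 0 0 0 2; 0 0 0 3; 0 0 0 3' | grep -E 'pos|force'; done; python3 -c "
from go import *
avg(2);rep()"
```

```text
tool_pos: [0.5374, -0.2654, 0.1638]
contact_force: [-0.1, -0.2, 4.0]
tool_pos: [0.5373, -0.2654, 0.1638]
contact_force: [1.1, -1.0, 4.4]
avg pos [ 537.34 -265.37  163.79] [0.01 0.01 0.01] F [ 0.65 -1.06  4.3 ] M [-0.21  -0.131 -0.001]
t 12.5 pos [ 537.3 -265.4  163.8] F [ 0.68 -0.88  4.39] M [-0.214 -0.207  0.012] op 0.1546 q [ 0.64  0.79 -0.46  1.71  0.48  0.75  1.78]
R [[-0.262, 0.0, -0.965], [0.965, -0.0, -0.262], [-0.0, -1.0, -0.0]] xyaw deg 105.21
```

```bash
python3 -m inch '0 0 0 1; 0 0 0 2; 0 0 0 3; 0 0 0 3' | grep -E 'pos|force'; python3 -m inch '0 0 0 1; 0 0 0 2; 0 0 0 3; 0 0 0 3' | grep -E 'pos|force';python3 -c "
from go import *
avg(2);rep()"
```

```text
tool_pos: [0.5372, -0.2653, 0.1638]
contact_force: [1.4, -0.5, 4.0]
tool_pos: [0.5371, -0.2653, 0.1637]
contact_force: [1.4, -1.8, 3.1]
avg pos [ 537.15 -265.25  163.69] [0.01 0.   0.  ] F [ 1.21 -1.29  2.88] M [-0.323 -0.354  0.022]
t 13.4 pos [ 537.2 -265.2  163.7] F [ 1.42 -1.91  3.09] M [-0.328 -0.277  0.034] op 0.1551 q [ 0.62  0.79 -0.43  1.72  0.45  0.74  1.7 ]
R [[-0.16, 0.0, -0.987], [0.987, -0.0, -0.16], [-0.0, -1.0, -0.0]] xyaw deg 99.21
```

```bash
python3 -m inch '0 0 0 1; 0 0 0 2; 0 0 0 2' | grep -E 'pos|force'; python3 -m inch '0 0 0 1; 0 0 0 2; 0 0 0 2' | grep -E 'pos|force';python3 -c "
from go import *
avg(2);rep()"
```

```text
tool_pos: [0.5358, -0.2645, 0.1628]
contact_force: [-0.3, 0.8, -2.3]
tool_pos: [0.5362, -0.2647, 0.163]
contact_force: [-0.3, 0.9, -2.7]
avg pos [ 536.29 -264.71  163.08] [0.06 0.02 0.04] F [-0.37  0.86 -2.59] M [ 0.322  0.138 -0.009]
t 14.1 pos [ 536.4 -264.7  163.2] F [-0.89  0.23 -3.08] M [0.341 0.16  0.042] op 0.1583 q [ 0.61  0.78 -0.41  1.72  0.43  0.73  1.64]
R [[-0.091, -0.002, -0.996], [0.996, 0.001, -0.091], [0.001, -1.0, 0.002]] xyaw deg 95.22
```

```bash
python3 -m inch '0 1 0 0; 0 3 0 0; 0 4 0 0; 0 4 0 0' | grep -E 'pos|force'; python3 -m inch '0 2 0 0; 0 4 0 0; 0 5 0 0; 0 5 0 0' | grep -E 'pos|force';python3 -m inch '0 2 0 0; 0 4 0 0; 0 5 0 0; 0 5 0 0' | grep -E 'pos|force';python3 -c "
from go import *
avg(2);rep()"
```

```text
tool_pos: [0.5373, -0.2647, 0.1596]
contact_force: [-0.5, 1.7, -2.3]
tool_pos: [0.5372, -0.2648, 0.1545]
contact_force: [0.9, 2.4, -1.5]
tool_pos: [0.5371, -0.2649, 0.1494]
contact_force: [0.0, 4.7, -0.9]
avg pos [ 537.06 -264.97  149.44] [0.02 0.05 0.  ] F [-0.33  4.15 -1.35] M [1.15  0.026 0.005]
t 15.4 pos [ 537.  -265.   149.4] F [-0.05  4.05 -1.61] M [ 1.195  0.015 -0.026] op 0.1562 q [ 0.61  0.8  -0.4   1.73  0.45  0.7   1.63]
R [[-0.091, -0.0, -0.996], [0.996, 0.0, -0.091], [0.0, -1.0, 0.0]] xyaw deg 95.21
```

```bash
python3 -m inch '1 1 0 0; 1 1 0 0; 1 1 0 0' | grep -E 'pos|force';python3 -m inch '0 0 0 2; 0 0 0 4; 0 0 0 6; 0 0 0 6' | grep -E 'pos|force';python3 -c "
from go import *
avg(3);rep()"
```

```text
tool_pos: [0.537, -0.2647, 0.1486]
contact_force: [0.8, 2.8, -1.9]
tool_pos: [0.5371, -0.2645, 0.1487]
contact_force: [0.6, 1.6, -2.5]
avg pos [ 537.1  -264.53  148.73] [0.01 0.01 0.01] F [ 0.44  1.37 -2.05] M [ 0.426 -0.191  0.005]
t 16.25 pos [ 537.1 -264.5  148.7] F [ 1.09  1.62 -2.52] M [ 0.334 -0.119  0.008] op 0.1589 q [ 0.59  0.8  -0.37  1.73  0.42  0.69  1.55]
R [[0.014, 0.0, -1.0], [1.0, -0.0, 0.014], [-0.0, -1.0, -0.0]] xyaw deg 89.2
```

```bash
for i in 1; do python3 -m inch '0 0 0 2; 0 0 0 4; 0 0 0 6; 0 0 0 8; 0 0 0 8' | grep -E 'pos|force'; done; python3 -c "
from go import *
avg(3)";  python3 -m inch '0 0 0 2; 0 0 0 4; 0 0 0 6; 0 0 0 8; 0 0 0 8' | grep -E 'pos|force';python3 -c "
from go import *
avg(3);rep()"
```

```text
tool_pos: [0.5369, -0.2645, 0.1487]
contact_force: [-0.3, 0.2, -1.6]
avg pos [ 536.91 -264.45  148.72] [0.02 0.01 0.01] F [-0.07  0.48 -2.13] M [ 0.112 -0.078 -0.018]
tool_pos: [0.537, -0.2642, 0.1487]
contact_force: [-0.1, 0.4, -2.5]
avg pos [ 536.99 -264.25  148.7 ] [0.01 0.01 0.02] F [-0.61  0.22 -1.92] M [ 0.034 -0.    -0.003]
t 17.55 pos [ 537.  -264.2  148.7] F [-0.28 -0.12 -1.71] M [ 0.071 -0.019  0.03 ] op 0.1526 q [ 0.55  0.79 -0.29  1.73  0.34  0.67  1.35]
R [[0.289, 0.0, -0.957], [0.957, -0.0, 0.289], [-0.0, -1.0, -0.0]] xyaw deg 73.22
```

```bash
python3 -m inch '0 0 0 2; 0 0 0 4; 0 0 0 6; 0 0 0 7; 0 0 0 7' | grep -E 'pos|force';python3 -c "
from go import *
avg(3)"; python3 -m inch '0 -1 0 0; 0 -2 0 0; 0 -3 0 0; 0 -4 0 0; 0 -4 0 0' - 50| grep -E 'pos|force|open';python3 -c "
from go import *
avg(3);rep()"
```

```text
tool_pos: [0.537, -0.2642, 0.1487]
contact_force: [0.2, 0.2, -1.4]
avg pos [ 537.03 -264.19  148.69] [0.01 0.01 0.  ] F [ 0.32 -0.21 -1.8 ] M [ 0.03   0.02  -0.002]
tool_pos: [0.5371, -0.2643, 0.1529]
contact_force: [0.6, -0.2, -1.5]
opening: 0.154
avg pos [ 537.09 -264.26  152.81] [0.04 0.02 0.06] F [ 0.06 -0.17 -1.88] M [ 0.001 -0.007  0.023]
t 18.85 pos [ 537.  -264.2  152.7] F [ 0.48 -0.88 -2.5 ] M [0.035 0.001 0.004] op 0.1579 q [ 0.53  0.78 -0.26  1.73  0.3   0.67  1.26]
R [[0.403, -0.0, -0.915], [0.915, 0.0, 0.403], [0.0, -1.0, 0.0]] xyaw deg 66.21
```

```bash
python3 -m inch '0 -1 0 0; 0 -2 0 0; 0 -3 0 0; 0 -3 0 0' | grep -E 'pos|force|open';python3 -c "
from go import *
avg(3)";python3 -m inch '0 -1 0 0; 0 -2 0 0; 0 -3 0 0; 0 -3 0 0' | grep -E 'pos|force|open';python3 -c "
from go import *
avg(3)"
```

```text
tool_pos: [0.5368, -0.2641, 0.1549]
contact_force: [0.9, 0.1, -10.7]
opening: 0.155
avg pos [ 536.8  -264.12  154.9 ] [0.01 0.   0.02] F [  1.54  -0.25 -10.95] M [-0.134 -0.505 -0.005]
tool_pos: [0.5362, -0.264, 0.158]
contact_force: [1.1, -0.1, -20.5]
opening: 0.153
avg pos [ 536.21 -263.99  158.08] [0.02 0.02 0.07] F [  1.39  -0.53 -20.32] M [-0.113 -0.521  0.007]
```

```bash
python3 -m inch '0 -2 0 0; 0 -4 0 0; 0 -6 0 0; 0 -8 0 0; 0 -10 0 0; 0 -10 0 0' | grep -E 'pos|force|open';python3 -c "
from go import *
avg(2)";python3 -m inch '0 -3 0 0; 0 -6 0 0; 0 -9 0 0; 0 -12 0 0; 0 -15 0 0; 0 -18 0 0; 0 -20 0 0; 0 -20 0 0' | grep -E 'pos|force|open';python3 -c "
from go import *
avg(2);rep()"
```

```text
tool_pos: [0.5366, -0.2642, 0.169]
contact_force: [-1.0, 0.4, -16.7]
opening: 0.157
avg pos [ 536.61 -264.21  169.  ] [0.02 0.01 0.01] F [ -1.3    0.75 -16.66] M [ 0.131  0.296 -0.04 ]
tool_pos: [0.5383, -0.2647, 0.1905]
contact_force: [-1.4, 1.3, -4.6]
opening: 0.156
avg pos [ 538.12 -264.6   190.24] [0.15 0.06 0.21] F [-1.09  1.11 -3.93] M [0.146 0.296 0.016]
t 21.55 pos [ 537.7 -264.5  189.6] F [-0.32  0.58 -3.56] M [ 0.199  0.247 -0.003] op 0.1531 q [ 0.54  0.73 -0.28  1.7   0.27  0.74  1.28]
R [[0.404, 0.002, -0.915], [0.915, -0.001, 0.404], [0.0, -1.0, -0.002]] xyaw deg 66.2
```

```bash
python3 -m inch '0 -3 0 0; 0 -8 0 0; 0 -13 0 0; 0 -18 0 0; 0 -23 0 0; 0 -28 0 0; 0 -33 0 0; 0 -36 0 0; 0 -36 0 0; 0 -36 0 0' | grep -E 'pos|force|open';python3 - <<'E'
from go import *
avg(2);rep()
S={c:snap(c) for c in('side','top')}
im=[]
for c in S:
    p=proj(S[c],[.538,-.265,.09]);o=(int(p[0])-30,int(p[1])-30)
    im.append(cv2.resize(S[c]['frame'][o[0]:o[0]+60,o[1]:o[1]+60,::-1],(400,400),interpolation=2))
cv2.imwrite('pics/a6.png',np.hstack(im))
E
```

```text
tool_pos: [0.5369, -0.2642, 0.2246]
contact_force: [-0.3, -0.6, -4.2]
opening: 0.154
avg pos [ 536.88 -264.22  224.55] [0.06 0.03 0.09] F [-0.74 -0.01 -3.87] M [-0.002 -0.016 -0.014]
t 22.65 pos [ 536.8 -264.2  224.4] F [-0.03 -0.39 -4.29] M [ 0.015 -0.007 -0.011] op 0.1538 q [ 0.55  0.69 -0.29  1.67  0.25  0.82  1.3 ]
R [[0.403, -0.001, -0.915], [0.915, 0.0, 0.403], [0.0, -1.0, 0.001]] xyaw deg 66.21
```

View pics/a6.png

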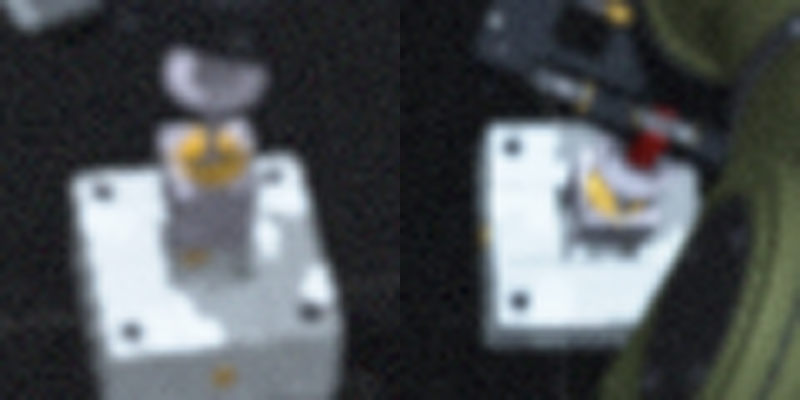

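```bash
python3 -m inch '0 -4 0 0; 0 -10 0 0; 0 -17 0 0; 0 -25 0 0; 0 -33 0 0; 0 -41 0 0; 0 -47 0 0; 0 -51 0 0; 0 -52 0 0; 0 -52 0 0' | grep -E 'pos|force|open';python3 -c "
from go import *
avg(2);plan([.5110,.236,.275])"
```

```text
tool_pos: [0.5369, -0.2642, 0.2767]
contact_force: [0.8, -0.1, -3.8]
opening: 0.152
avg pos [ 536.9  -264.19  276.57] [0.05 0.   0.13] F [ 0.95  0.03 -4.01] M [ 0.016  0.01  -0.047]
shift tool mm [447.3   1.5 225.4]
```

```bash
python3 -m inch '4 0 2 0; 12 0 6 0; 24 0 12 0; 38 0 19 0; 53 0 27 0; 69 0 35 0; 85 0 43 0; 101 0 51 0; 117 0 59 0; 133 0 67 0' | grep -E 'pos|force|open';python3 -m inch '16 0 8 0; 32 0 16 0; 48 0 24 0; 64 0 32 0; 80 0 40 0; 96 0 48 0; 112 0 56 0; 128 0 65 0; 144 0 73 0; 160 0 81 0' | grep -E 'pos|force|open';
python3 -c "
from go import *
rep();plan([.5110,.236,.275])"
```

```text
tool_pos: [0.5291, -0.1131, 0.277]
contact_force: [0.9, -0.2, -3.5]
opening: 0.157
tool_pos: [0.519, 0.0658, 0.277]
contact_force: [0.5, 0.1, -4.0]
opening: 0.157
t 25.85 pos [519.   65.8 277. ] F [ 0.46  0.08 -4.01] M [ 0.08  -0.002  0.031] op 0.157 q [-0.02  0.52 -0.31  1.83  0.21  0.82  0.73]
R [[0.402, 0.0, -0.916], [0.916, 0.001, 0.402], [0.001, -1.0, 0.0]] xyaw deg 66.3
shift tool mm [152.6   2.1  75.7]
```

```bash
python3 -m inch '16 0 8 0; 32 0 16 0; 48 0 24 0; 64 0 32 0; 80 0 40 0; 96 0 48 0; 112 0 56 0; 127 0 64 0; 139 0 70 0; 147 0 74 0' | grep -E 'pos|force|open';python3 -m inch '4 0 2 0; 7 0 3 0; 7 0 3 0; 7 0 3 0; 7 0 3 0' | grep -E 'pos|force|open';
python3 - <<'E'
from go import *
avg(2);rep();plan([.5110,.236,.275])
S={c:snap(c) for c in('side','top')}
im=[]
for c in S:
    p=proj(S[c],[.512,.236,.09]);o=(int(p[0])-35,int(p[1])-30)
    im.append(cv2.resize(S[c]['frame'][o[0]:o[0]+60,o[1]:o[1]+60,::-1],(400,400),interpolation=2))
cv2.imwrite('pics/a7.png',np.hstack(im))
E
```

```text
tool_pos: [0.5105, 0.2301, 0.2769]
contact_force: [0.1, -0.1, -4.2]
opening: 0.155
tool_pos: [0.5117, 0.2347, 0.2767]
contact_force: [0.1, -0.2, -4.4]
opening: 0.15
avg pos [511.68 234.8  276.69] [0.01 0.05 0.02] F [ 0.28 -0.43 -4.58] M [ 0.002 -0.009  0.002]
t 27.45 pos [511.6 235.  276.7] F [ 0.34  0.14 -4.64] M [-0.013 -0.047  0.018] op 0.1512 q [-0.34  0.58 -0.29  1.72  0.2   0.88  0.44]
R [[0.404, -0.0, -0.915], [0.915, -0.0, 0.404], [-0.0, -1.0, -0.0]] xyaw deg 66.16
shift tool mm [0.7 1.7 1. ]
```

View pics/a7.png

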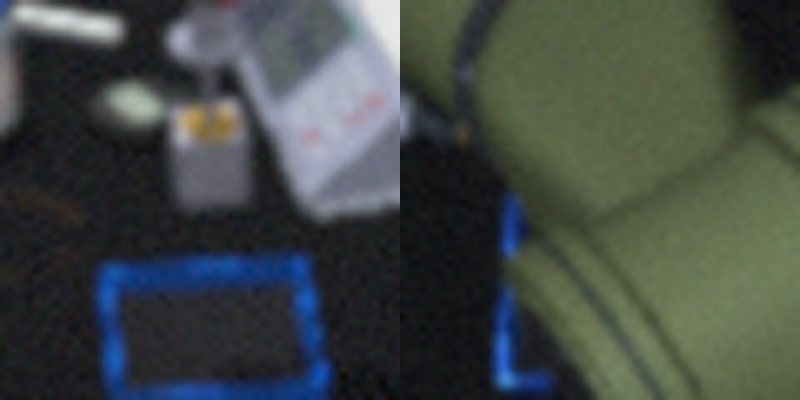

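```bash
python3 -m inch '0 4 0 0; 0 12 0 0; 0 24 0 0; 0 38 0 0; 0 52 0 0; 0 66 0 0; 0 80 0 0; 0 92 0 0; 0 100 0 0; 0 104 0 0' | grep -E 'pos|force|open';python3 -m inch '0 2 0 0; 0 4 0 0; 0 6 0 0; 0 6 0 0; 0 6 0 0' | grep -E 'pos|force|open';
python3 - <<'E'
from go import *
avg(2)
S={c:snap(c) for c in('side','top')}
im=[]
for c in S:
    p=proj(S[c],[.512,.236,.05]);o=(int(p[0])-30,int(p[1])-30)
    im.append(cv2.resize(S[c]['frame'][o[0]:o[0]+60,o[1]:o[1]+60,::-1],(400,400),interpolation=2))
cv2.imwrite('pics/a8.png',np.hstack(im))
E
```

```text
tool_pos: [0.5111, 0.2354, 0.1716]
contact_force: [-0.1, -0.5, -4.6]
opening: 0.155
tool_pos: [0.5116, 0.2356, 0.167]
contact_force: [0.7, -0.8, -4.3]
opening: 0.156
avg pos [511.65 235.62 166.97] [0.01 0.03 0.  ] F [ 0.6  -0.04 -4.09] M [-0.006 -0.027  0.02 ]
```

View pics/a8.png

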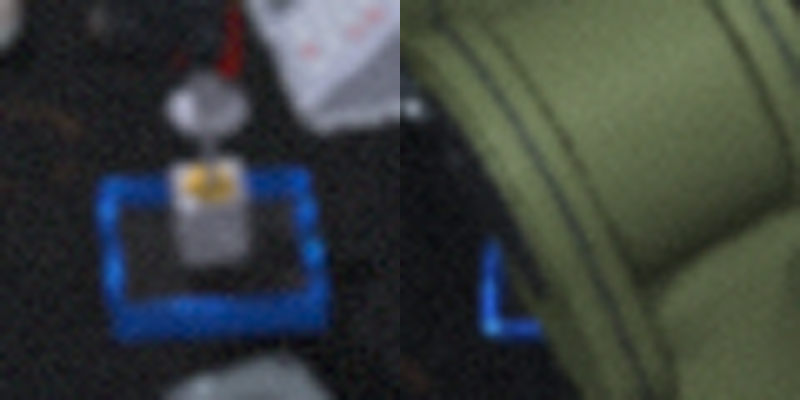

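The plug hangs upright over the tray's middle, so I lower it slowly.

```bash
python3 -m inch '0 1 0 0; 0 3 0 0; 0 5 0 0; 0 7 0 0; 0 9 0 0; 0 10 0 0; 0 11 0 0; 0 12 0 0; 0 12 0 0' | grep -E 'pos|force|open';for i in 1 2; do python3 -m inch '0 0.5 0 0; 0 1 0 0; 0 1.5 0 0; 0 2 0 0; 0 2.5 0 0; 0 3 0 0; 0 3 0 0' | grep -E 'pos|force|open';done
python3 -c "
from go import *
avg(3)"
```

```text
tool_pos: [0.5114, 0.2355, 0.1546]
contact_force: [-0.1, 0.0, -2.5]
opening: 0.154
tool_pos: [0.5116, 0.2355, 0.1518]
contact_force: [0.2, -0.5, -3.4]
opening: 0.155
tool_pos: [0.5115, 0.2355, 0.1487]
contact_force: [0.1, -0.3, -1.6]
opening: 0.154
avg pos [511.49 235.53 148.69] [0.01 0.01 0.03] F [-0.32 -0.38 -1.88] M [ 0.006 -0.007  0.001]
```

```bash
python3 -m inch '0 1 0 0; 0 3 0 0; 0 5 0 0; 0 7 0 0; 0 9 0 0; 0 10 0 0; 0 11 0 0; 0 11 0 0' | grep -E 'pos|force|open';for i in 1 2; do python3 -m inch '0 0.5 0 0; 0 1 0 0; 0 1.5 0 0; 0 2 0 0; 0 2 0 0' | grep -E 'pos|force|open';done
python3 -c "
from go import *
avg(3)"
```

```text
tool_pos: [0.5114, 0.2355, 0.1376]
contact_force: [-0.5, -0.2, -0.7]
opening: 0.154
tool_pos: [0.5115, 0.2355, 0.1357]
contact_force: [-0.2, -0.9, -1.6]
opening: 0.152
tool_pos: [0.5116, 0.2356, 0.134]
contact_force: [-0.2, 0.1, 2.8]
opening: 0.153
avg pos [511.6  235.58 133.96] [0.02 0.02 0.03] F [-0.79 -0.43  2.84] M [-0.118  0.215  0.023]
```

```bash
python3 -m inch '0 -0.5 0 0; 0 -0.5 0 0; 0 -0.5 0 0' | grep -E 'pos|force|open';python3 -c "
from go import *
avg(3)"
```

```text
tool_pos: [0.5116, 0.2356, 0.1343]
contact_force: [-0.8, -0.9, 2.2]
opening: 0.156
avg pos [511.6  235.57 134.26] [0.02 0.01 0.02] F [-0.52 -0.71  2.62] M [-0.115  0.144  0.013]
```

```bash
python3 -m inch '0 -0.5 0 0; 0 -0.5 0 0; 0 -0.5 0 0' | grep -E 'pos|force|open';python3 -c "
from go import *
avg(4)"
```

```text
tool_pos: [0.5115, 0.2356, 0.1346]
contact_force: [0.3, 0.2, 1.6]
opening: 0.153
avg pos [511.53 235.56 134.62] [0.01 0.01 0.01] F [0.45 0.03 0.35] M [-0.026 -0.043 -0.008]
```

```bash
python3 -m inch '0 -0.2 0 0; 0 -0.2 0 0; 0 -0.2 0 0' | grep -E 'pos|force|open';python3 -c "
from go import *
avg(4);rep()"
```

```text
tool_pos: [0.5113, 0.2354, 0.1347]
contact_force: [-0.4, -0.6, -1.7]
opening: 0.153
avg pos [511.32 235.48 134.76] [0.04 0.03 0.04] F [-0.18 -0.62 -1.83] M [ 0.019 -0.006 -0.016]
t 35.1 pos [511.4 235.5 134.9] F [ 0.28 -0.91 -0.93] M [-0.023  0.005  0.018] op 0.1536 q [-0.38  0.77 -0.22  1.85  0.29  0.55  0.36]
R [[0.403, -0.0, -0.915], [0.915, 0.0, 0.403], [-0.0, -1.0, 0.0]] xyaw deg 66.2
```

```bash
python3 -m inch '0 0 0 0; 0 0 0 0; 0 0 0 0; 0 0 0 0' -0.6 | grep -E 'pos|force|open';python3 - <<'E'
from go import *
rep()
S={c:snap(c) for c in('side','top')}
im=[]
for c in S:
    p=proj(S[c],[.512,.236,.06]);o=(int(p[0])-30,int(p[1])-30)
    im.append(cv2.resize(S[c]['frame'][o[0]:o[0]+60,o[1]:o[1]+60,::-1],(400,400),interpolation=2))
cv2.imwrite('pics/a9.png',np.hstack(im))
E
```

```text
tool_pos: [0.5116, 0.2356, 0.135]
contact_force: [-0.4, 0.3, 0.7]
opening: 0.199
t 35.5 pos [511.6 235.6 135. ] F [-0.4   0.26  0.74] M [ 0.01   0.014 -0.024] op 0.1991 q [-0.38  0.77 -0.22  1.85  0.29  0.55  0.36]
R [[0.403, 0.0, -0.915], [0.915, 0.0, 0.403], [0.0, -1.0, -0.0]] xyaw deg 66.21
```

View pics/a9.png

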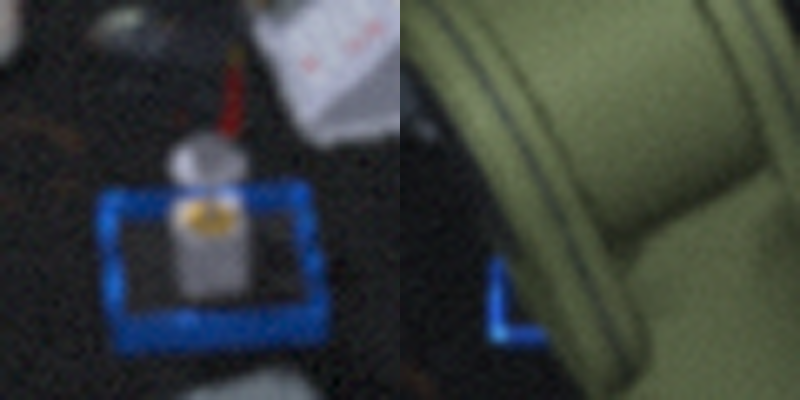

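Standing; I open the fingers gradually, then retreat straight up.

```bash
python3 -m inch '0 0 0 0; 0 0 0 0; 0 0 0 0; 0 0 0 0; 0 0 0 0' -0.2 | grep -E 'force|open';python3 -m inch '0 0 0 0; 0 0 0 0; 0 0 0 0; 0 0 0 0; 0 0 0 0; 0 0 0 0' 0.4 | grep -E 'force|open';python3 - <<'E'
from go import *
rep()
S={c:snap(c) for c in('side','top')}
im=[]
for c in S:
    p=proj(S[c],[.512,.236,.08]);o=(int(p[0])-30,int(p[1])-30)
    im.append(cv2.resize(S[c]['frame'][o[0]:o[0]+60,o[1]:o[1]+60,::-1],(400,400),interpolation=2))
cv2.imwrite('pics/a10.png',np.hstack(im))
E
```

```text
contact_force: [-0.6, -0.2, 0.6]
opening: 0.404
contact_force: [-0.8, 0.4, -0.6]
opening: 0.697
t 36.7 pos [511.5 235.6 134.9] F [-0.84  0.43 -0.62] M [0.002 0.046 0.026] op 0.6966 q [-0.38  0.77 -0.22  1.85  0.29  0.55  0.36]
R [[0.403, 0.0, -0.915], [0.915, 0.0, 0.403], [0.0, -1.0, 0.0]] xyaw deg 66.2
```

View pics/a10.png

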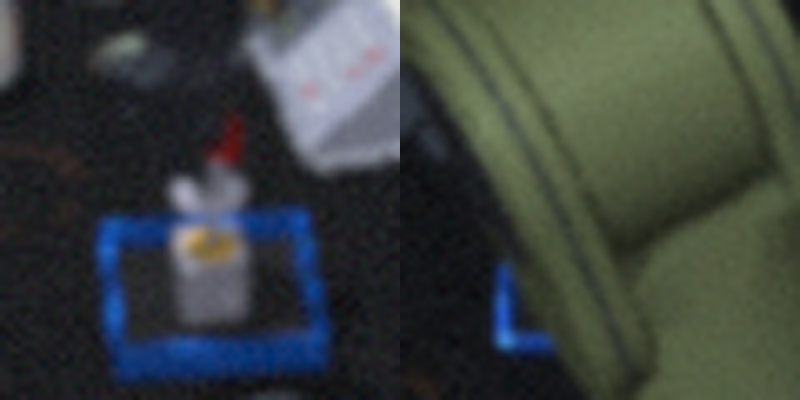

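```bash
python3 -m inch '0 -3 0 0; 0 -8 0 0; 0 -16 0 0; 0 -26 0 0; 0 -38 0 0; 0 -50 0 0; 0 -62 0 0; 0 -74 0 0; 0 -86 0 0; 0 -95 0 0' | grep -E 'pos|force|open';python3 -m inch '0 -12 0 0; 0 -24 0 0; 0 -36 0 0; 0 -48 0 0; 0 -60 0 0; 0 -65 0 0; 0 -65 0 0; 0 -65 0 0' | grep -E 'pos|force|open';python3 - <<'E'
from go import *
rep()
S={c:snap(c) for c in('side','top')}
im=[]
for c in S:
    p=proj(S[c],[.512,.236,.08]);o=(int(p[0])-30,int(p[1])-30)
    im.append(cv2.resize(S[c]['frame'][o[0]:o[0]+60,o[1]:o[1]+60,::-1],(400,400),interpolation=2))
cv2.imwrite('pics/a11.png',np.hstack(im))
E
```

```text
tool_pos: [0.5117, 0.2357, 0.2312]
contact_force: [0.7, 0.3, 0.1]
opening: 0.7
tool_pos: [0.5113, 0.2354, 0.2946]
contact_force: [0.3, 0.1, -1.0]
opening: 0.704
t 38.6 pos [511.3 235.4 294.6] F [ 0.34  0.06 -1.  ] M [ 0.023 -0.024 -0.043] op 0.7036 q [-0.33  0.56 -0.3   1.69  0.19  0.92  0.45]
R [[0.403, -0.001, -0.915], [0.915, -0.0, 0.403], [-0.001, -1.0, 0.0]] xyaw deg 66.2
```

View pics/a11.png

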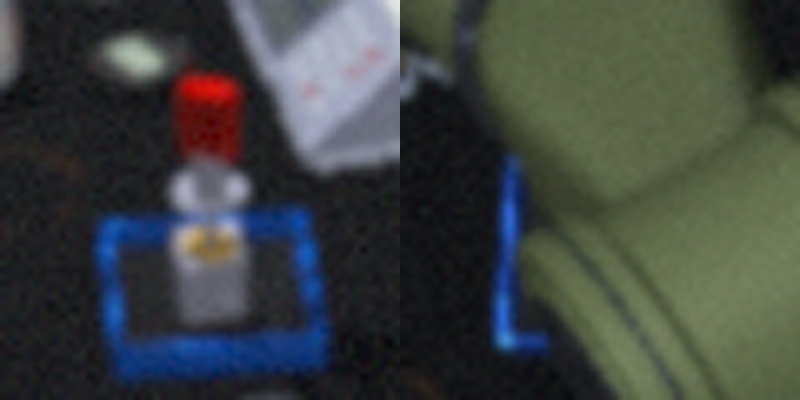

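The picture shows the puller upright at about (205,120–250) in the plug, the plug standing in mid-tray, and the gripper well clear.

```bash
python3 -c "
from plant import r
print(r.finish_job())"
```

```text
the job is handed in; nothing more can be done
None
```

The plug is standing in the blue tray with the puller still in it, released, and the job is handed in at about 39 s of the 72 s allowed. I don't have the verdict, because `finish_job` doesn't report one.

- **Threading:** I pressed the foot on the insert with about 6 N and turned it clockwise. It dropped in at about 0.12 rad world yaw. I lowered it to about 18 mm below the plug top and turned on to about -0.42 rad. There was no measurable moment, so it never reached the stop.
- **Drawing the plug:** Pulling straight up took about 19 N above the puller's own weight. A picture then showed the plug hanging upright and clear of the block.
- **Setting down:** I lowered the plug slowly, and the wrist load fell from about 4.3 N to the puller's 1.8 N as it stood on the mat. I then let the foot rest on the hollow's floor, eased off the spring and opened the gripper in stages.

**Last checks:** The last side picture shows the plug near the tray's centre, the puller upright in it and the gripper well clear, about 160 mm higher. The arm hid most of the tray from the top camera, so only the side view confirms the final pose. I did not re-measure the jars, stopwatch and weight at the end, but every move kept clear of them.

**Disagreements:**
- The two cameras differed by up to about 8 mm on the handle's y position.
- There was a sideways force of about 4 N while going through the slot. I took most of it off with a 1 mm shift.

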